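# Check a fresh mug with the infrared thermometer from the drawer

### The arm

A 7-joint arm with a two-finger parallel gripper is mounted at the origin on the work surface. World frame = base frame: x ahead of the robot, y to its left, z up, the work surface at z = 0. Lengths are in m, angles in rad, forces in N, time in s.
With the tool pointing down it reaches from about 0.425 to 0.95 m from the base axis. Payload 4.7 kg.
Tool frame: the origin (TCP) lies at the very end of the fingers, on their centre line; the grasp point (between the pads) lies 19 mm behind it; z points along the fingers, y is the line along which they close (so a half turn about z gives the same grasp; the last joint's range is limited). The gripper opens to 87 mm and grips with 3 to 60 N. Pads are 19 mm wide; open, the fingers measure 117 mm over their backs; the gripper's body (75 mm by 190 mm) begins 51 mm behind the grasp point.
Start: joints at [-1.345, 0.469, -0.049, 1.532, 0.024, 1.141, -0.082], TCP at [0.17, 0.653, 0.223] pointing down, gripper open.
Joint ranges: [-2.59, 2.59], [-0.33, 1.99], [-1.39, 1.29], [0.1, 2.45], [-1.04, 4.18], [0.21, 1.99], [-2.66, 2.66]. Speed limits (rad/s): [2.57, 2.57, 3.14, 3.14, 3.14, 3.14, 3.14].

### API

Orientations are given as a 3x3 rotation matrix whose columns are the frame's x, y, z axes.
In Python, from cell import bot gives the robot as it stands. The module is installed in compiled form; this text tells all that it offers.
- The arm moves only by the tool move_arm, never from a script. Its argument "plan" is a list of rows, each a list of 2 entries, a list of its own where there are three numbers: the shift along the tool's x, y, z in units of 0.4 m (1.0 is 0.4 m), then the turn about the tool's z in units of 180 degrees (1.0 is 180 degrees). In form: [[[dx, dy, dz], roll], ...]. A call has 1 to 12 rows; each row is the pose to reach, as a shift and turn from the pose commanded when the call began, along the tool's axes at that moment, turning the shorter way round; what a row does not reach only later rows make up. A row lasts 1/10 s, in which the tool goes at most 50 mm and 8.59 degrees, less where a joint would pass 70% of its speed; a pose out of reach is approached as far as the arm can. A call with a number of a shift or a turn outside -1 to 1 is refused whole. A call with a gripper value outside its range is refused whole. "claw" is the opening, from -1 (shut) to 1 (fully open), so that 0 is half open, set as the call begins (left out, the last holds). The fingers move at their own pace and stop on an object; "force" is the grip in N (left out, the last holds). Time passes only in rows, so rows that repeat a pose let the fingers close. It gives the time, the measured TCP pose, the force, the opening and the grip force at its end, in the units of the state.
- bot.state(): the state, without advancing time (a new reading comes with each control period).
- bot.get_image(name): name is "scene" or "top" or "wrist"; returns (picture, depth): 420x560x3 uint8, red, green, blue; 420x560 float32, m along the optical axis (not along the pixel's ray), 0 where there is no reading.
- bot.calibration(name): a dict with "intrinsics" (3x3 intrinsics, pixels), "xyz" and "rotation" of the camera in the world. Camera axes: x right, y up, looking along -z (the intrinsics and any distortion apply to the point x, -y, -z); pixel columns grow to the right and rows downward; lengths in m; the calibration is good to about 2 mm. A picture is of the moment at which its call begins: read the wrist's pose just before it. calibration takes no time and is no camera call; for the wrist camera it gives the pose at the moment of the call.
- bot.finish_job(): hands the job in; it is judged then, once.
Trained networks look in the newest picture that a camera, given by its name, has taken for a name from the list of things; names that differ only in an ending like _2 or _b are one class to them, and where a whole thing is asked for, a point or a joint stands for the part that bears it (a point fixed in the world has none). Each returns a list of dicts, best first, with "p" (0 to 1); they miss things now and then, are a little off and sometimes report something else, mostly with a low value. They report only what shows in the picture. A call takes as long as a camera call. They do not tell look-alikes from the thing itself.
- bot.look_for(camera, target): "centre" ([x, y, z] in m, in the coordinates of the camera as it stood for that picture, good to about 4 mm: the middle of the surface that is visible of it).
The state is a dict: "time_s": time; "joint_pos": joint angles; "qvel": joint speeds; "joint_efforts": joint torques, N m; "tool_pos": TCP position; "eef_rot": TCP orientation; "wrist_force": force on the tool from outside, world axes, zero at the start; "moment": the same for the moment, N m; "opening": finger opening in m; "gripper_force": force on a finger pad.
Only numpy, scipy, OpenCV 4.12 (cv2) and the standard library are available. Lean on these libraries where they do the work, as an engineer would, in place of code of your own. Each camera call takes 0.05 s, during which the arm holds its last target. There are 200 camera calls.

### The job

Pull the drawer of the low wooden chest out to its stop and leave it open. Take the pistol-shaped infrared thermometer out of it, aim it steadily for two seconds at the middle of the mug that stands on the banding wheel, with its nose about 10 to 15 cm from the mug's wall, then set it down gently, lying flat on the same side as before, near the middle of the cork board. Leave all three mugs where they stand.

Things in the scene. Friction and masses are not known exactly. Their poses are not given: they have to be found in the camera images.
- chest_drawer0 (a joint): How far the drawer is out, m: 0 shut, stop at 0.190; slides with a little friction. Its front panel is 15 mm thick, top edge 24 mm above the bar handle's centre; behind it the drawer is 310 mm wide and 237 long, walls 6 mm thick and 62 high, floor's top 40 mm below the bar's centre. A wooden stick lies along its right wall as seen from the robot.
- chest_drawer0_handle (a point): Middle of the drawer's handle: round level steel bar, 11 mm thick, 120 long, 35 mm in front of the drawer's front face and 38 below the chest's top. The chest is fixed, low, light wood, 270 mm deep, 340 wide, 100 high. Axes of the chest: y along the bar, x into the chest; the drawer slides out along -x, towards the robot.
- thermometer: Grey pistol-shaped thermometer, 220 g, lying on its side in the drawer, nose to the robot's left, grip to the back. Origin on the underside below the barrel's axis; x along the barrel out of the nose, z up. Barrel x -75 to 55 mm, 40 wide (y), 34 high; round nose, 16 radius, x 55 to 75. Pistol grip 30 thick leaves the barrel's -y side between x -31 and -74, ends at y -86.
- thermometer_nose (a point): Centre of the lens at the front end of the nose, on the barrel's axis, 17 mm above the underside; the sight line is its x axis. Axes as the thermometer's.
- thermometer_grip (a point): Good place to grip: on the barrel's axis, 20 mm ahead of the origin and 17 mm above the underside; close the fingers across the 40 mm width (y).
- wheel: Dark steel banding wheel (potter's turntable), fixed: foot 75 mm radius, head 92 mm radius, head's top 80 mm above the table. Origin at the centre of its underside.
- mug: Hand-made clay mug standing loose on the wheel, 300 g: conical, 100 mm high, radius 47 at the foot, 36 at the rim, ring handle towards its +y reaching 88 mm from its axis, centre 72 mm up. Origin at the centre of its underside.
- mug_middle (a point): The point to aim at: on the mug's axis, at half its height (50 mm above its foot). The wall is 41 mm from it.
- mug_b: A mug of the same make, standing loose on the table to the right of and beyond the wheel and board, to be left alone. Origin as for the mug.
- mug_c: A mug of the same make, standing loose on the table at the far right of the wheel and board, to be left alone. Origin as for the mug.
- board: Cork board fixed on the table, 200 mm (x) by 160 mm (y), 12 mm thick. Origin at the centre of its underside.
Things that resemble listed ones, but are neither listed nor needed, are in the scene too. What is shaped like the mug but orange or pink is not meant.

How it is judged:
On the way, in this order (a step that is already met when the one before it is completed fails the run):
1. the drawer is pulled out to its stop (value of joint chest_drawer0 above 0.18 m), for 0.2 s.
2. held still in the fingers for 1.5 s, the thermometer's sight line passes within 20 mm (sideways and in height) of the mug's middle, its nose 100 to 240 mm from that point (contact force between the fingers and thermometer above 1 N and x of mug_middle in the frame of thermometer_nose between 0.1 and 0.24 m and y of mug_middle in the frame of thermometer_nose between -0.02 and 0.02 m and z of mug_middle in the frame of thermometer_nose between -0.02 and 0.02 m and linear speed of thermometer below 0.03 m/s and angular speed of thermometer below 0.2 rad/s), for 1.5 s.
At the end, for the whole second after the job is handed in: The drawer is still out at least 170 of 190 mm; the thermometer lies released and at rest on the cork board, same side down as before (within 0.12 rad), its origin within 60 mm of the board's centre along each side; all three mugs upright, within 20 mm of their start (value of joint chest_drawer0 above 0.17 m and x of thermometer in the frame of board between -0.06 and 0.06 m and y of thermometer in the frame of board between -0.06 and 0.06 m and z of thermometer_nose in the frame of board between 0.022 and 0.036 m and angle between thermometer's own z axis and vertical below 0.12 rad and linear speed of thermometer below 0.02 m/s and contact force between thermometer and board above 0.5 N and distance of each of mug, mug_b, mug_c from where it was at the start of the episode below 0.02 m and angle between each of mug, mug_b, mug_c's own z axis and vertical below 0.1 rad); the robot touches nothing.
It fails at once if the thermometer dropped or flung: faster than 0.6 m/s while no finger touches it (contact force between the fingers and thermometer below 0.05 N and linear speed of thermometer above 0.6 m/s).
It fails at once if a mug knocked: moved more than 40 mm or tipped more than 0.4 rad (distance of any of mug, mug_b, mug_c from where it was at the start of the episode above 0.04 m or angle between any of mug, mug_b, mug_c's own z axis and vertical above 0.4 rad).
It also fails if it takes over 69 s, if anything falls off the work surface, if the arm or the gripper's body presses on something with over 40 N, if the wrist force passes 120 N, or if a joint passes its speed limit or range.

## Working session

There is one attempt and no reset: what is moved stays moved. The work goes in short steps, Python scripts to look and compute and a tool call to move; the robot and the scene stay as the last step left them, time stands still between calls to the robot, and variables do not carry over. Pictures are saved under pics/ and viewed, at most 10 in all, crops included, and the job is handed in when it is done.

Besides the shell and the picture viewer there is one more tool, called after "Call:" as name(argument=value, ...), one argument or row to a line, values as JSON. move_arm: Moves the arm, as the interface text tells. Shifts and turns lie within -1 to 1; 1 stands for 0.4 m of shift or 180 degrees of turn. Its arguments: {"type":"object","properties":{"plan":{"type":"array","items":{"type":"array"}},"claw":{"type":"number"},"force":{"type":"number"}},"required":["plan"]}

```bash
mkdir -p pics
cat > h.py <<'E'
import numpy as np, cv2
from cell import bot
def grab(n,save=None):
    im,d=bot.get_image(n); c=bot.calibration(n)
    if save: cv2.imwrite(f'pics/{save}.png',cv2.cvtColor(im,cv2.COLOR_RGB2BGR))
    return im,d,c
def cloud(d,c):
    K=c['intrinsics'];K=np.array(K);h,w=d.shape
    u,v=np.meshgrid(np.arange(w),np.arange(h))
    P=np.stack([(u-K[0,2])/K[0,0]*d,-(v-K[1,2])/K[1,1]*d,-d],-1)
    W=P@np.array(c['rotation']).T+np.array(c['xyz'])
    W[d==0]=np.nan
    return W
def find(n,t,c):
    return [(round(r['p'],2),np.round(np.array(c['rotation'])@np.array(r['centre'])+np.array(c['xyz']),3)) for r in bot.look_for(n,t)]
E
python3 - <<'E'
from h import *
for n in ['scene','top']:
    im,d,c=grab(n,n+'1'); np.save(n+'.npy',cloud(d,c)); print(n,c['xyz'])
    for t in ['chest_drawer0_handle','wheel','mug','board','thermometer']: print(t,find(n,t,c))
print(bot.state())
E
```

```text
scene [1.45416766 0.25307004 0.89881045]
chest_drawer0_handle [(0.6, array([0.618, 0.231, 0.085]))]
wheel [(0.95, array([ 0.677, -0.151,  0.083]))]
mug [(0.95, array([ 0.714, -0.37 ,  0.067])), (0.8, array([ 0.212, -0.317,  0.065])), (0.79, array([ 0.415, -0.058,  0.064])), (0.71, array([ 0.658, -0.141,  0.144])), (0.71, array([ 0.568, -0.557,  0.062]))]
board [(0.85, array([ 0.431, -0.37 ,  0.01 ]))]
thermometer []
top [ 0.2183154  -0.12193352  1.77986356]
chest_drawer0_handle [(0.59, array([0.628, 0.226, 0.068]))]
wheel [(0.8, array([ 0.622, -0.179,  0.081]))]
mug [(0.84, array([ 0.626, -0.149,  0.126])), (0.79, array([ 0.382, -0.062,  0.022])), (0.72, array([ 0.7  , -0.381,  0.052])), (0.69, array([ 0.19 , -0.322,  0.029]))]
board [(0.6, array([ 0.42 , -0.372,  0.011]))]
thermometer [(0.31, array([0.625, 0.228, 0.066]))]
{'time_s': 0.6, 'joint_pos': array([-1.34491508,  0.46859735, -0.04858334,  1.53248893,  0.02413912,
        1.1409922 , -0.08227633]), 'qvel': array([-0.00104243,  0.00034363, -0.00017918,  0.00019554, -0.0010351 ,
       -0.0008503 ,  0.00086318]), 'joint_efforts': array([-8.41751807e-04, -5.07545400e+01, -8.07447522e-02, -2.36343348e+01,
       -6.12329878e-02,  3.12205357e-02,  2.52490338e-05]), 'tool_pos': array([0.17010505, 0.65324291, 0.2225793 ]), 'eef_rot': array([[-9.67727226e-01,  2.52000029e-01,  2.61899505e-05],
       [ 2.52000030e-01,  9.67727222e-01,  9.69593116e-05],
       [-9.10978691e-07,  1.00430034e-04, -9.99999995e-01]]), 'wrist_force': array([-0.29685048,  0.06240605,  0.01635957]), 'moment': array([-0.00683316,  0.04160342, -0.02920404]), 'gripper_force': 0.0, 'opening': 0.08685977584106923}
```

View pics/scene1.png

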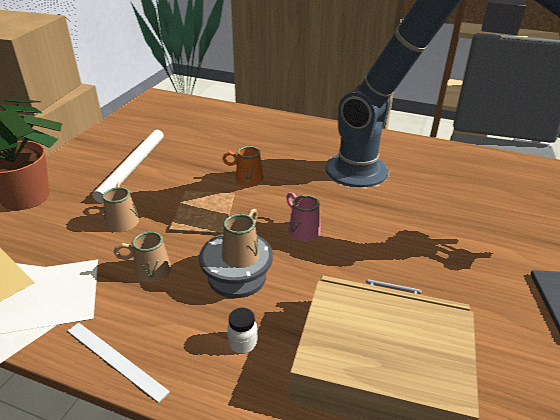

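View pics/top1.png

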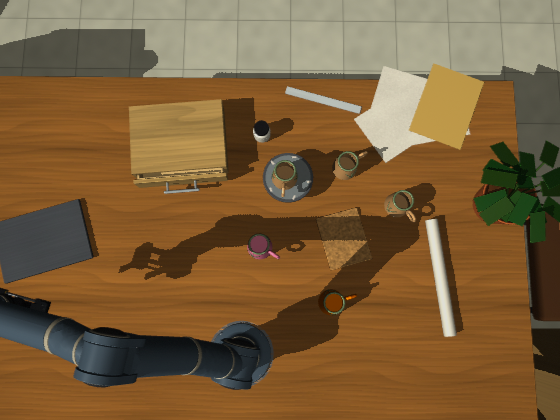

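The scene picture shows the clay mugs at (240,240) on the wheel, (150,257) and (118,210), and the look-alikes at (305,215) and (248,165). The chest's handle is at (395,287), or (181,187) in the top view, and the board is at (343,238) in the top view.

Run:
```python
from h import *
def rect(P):
    r=cv2.minAreaRect(P[:,:2].astype(np.float32)*1000); return r
def circ(P):
    A=np.c_[2*P[:,:2],np.ones(len(P))];b=(P[:,:2]**2).sum(1);s=np.linalg.lstsq(A,b,rcond=None)[0];return s[:2],np.sqrt(s[2]+s[0]**2+s[1]**2)
for n in ['scene','top']:
    W=np.load(n+'.npy');im=cv2.imread(f'pics/{n}1.png');x,y,z=W[...,0],W[...,1],W[...,2]
    m=(abs(z-.1)<.006)&(x>.55)&(x<1.1)&(y>0)&(y<.5)
    print(n,'chest',m.sum(),rect(W[m]),np.median(z[m]))
    for k in ((x>.5)&(x<.66)&(y>.1)&(y<.35)&(z>.04)&(z<.12),):
        P=W[k]; print('front',len(P)); 
        if n=='top':
            for lo in np.arange(.55,.66,.008):
                q=P[(P[:,0]>=lo)&(P[:,0]<lo+.008)]
                if len(q): print(round(lo,3),len(q),q[:,1].min().round(3),q[:,1].max().round(3),np.median(q[:,2]).round(3))
    m=(abs(z-.08)<.004)&(np.hypot(x-.62,y+.17)<.14); P=W[m]
    print('wheel',rect(P), cv2.minEnclosingCircle(P[:,:2].astype(np.float32)))
    m=(z>.172)&(z<.185)&(np.hypot(x-.63,y+.15)<.1); P=W[m]; print('rim',len(P),rect(P), P[:,2].max(),cv2.minEnclosingCircle(P[:,:2].astype(np.float32)))
    m=(z>.095)&(z<.185)&(np.hypot(x-.63,y+.15)<.14); P=W[m]; print('mug+handle',len(P),P.min(0),P.max(0))
    m=(abs(z-.012)<.004)&(abs(x-.43)<.16)&(abs(y+.37)<.14); P=W[m]; print('board',len(P),rect(P))
    im2=im
W=np.load('top.npy');im=cv2.imread('pics/top1.png')
big=np.hstack([cv2.resize(im[90:210,110:240],None,fx=3,fy=3,interpolation=cv2.INTER_CUBIC),cv2.resize(im[130:250,260:380],None,fx=3,fy=3,interpolation=cv2.INTER_CUBIC)])
cv2.imwrite('pics/crop.png',big)
for uv in [(165,187),(181,187),(198,187)]: print(uv,W[uv[1]-4:uv[1]+5,uv[0]].round(3).tolist())
```

```text
scene chest 17813 ((765.2276000976562, 241.1192626953125), (280.31195068359375, 341.2922058105469), 5.180417537689209) 0.10155352166422638
front 1389
wheel ((639.0106201171875, -159.70445251464844), (169.61285400390625, 181.34288024902344), 17.58430290222168) ((0.6322993636131287, -0.16157349944114685), 0.09293413162231445)
rim 332 ((617.5867309570312, -154.8516845703125), (105.38356018066406, 73.40775299072266), 23.117036819458008) 0.18499868852497825 ((0.6114774346351624, -0.1472058743238449), 0.05711369216442108)
mug+handle 1600 [ 0.54928733 -0.18784894  0.0950422 ] [ 0.6773904  -0.10278304  0.18499869]
board 1964 ((417.9621887207031, -370.8748779296875), (207.27415466308594, 160.41156005859375), 15.146933555603027)
top chest 5507 ((762.895263671875, 240.62295532226562), (289.79510498046875, 341.6311340332031), 5.438228607177734) 0.10010925974679696
front 921
0.566 4 0.276 0.287 0.061
0.574 45 0.192 0.286 0.066
0.582 57 0.159 0.278 0.066
0.59 14 0.165 0.279 0.061
0.598 12 0.17 0.281 0.062
0.606 98 0.17 0.35 0.07
0.614 146 0.16 0.347 0.081
0.622 180 0.1 0.35 0.084
0.63 97 0.102 0.3
[... 610 characters left out ...]
0146484375, 310.3047180175781), 88.92129516601562)
(165, 187) [[0.613, 0.287, 0.049], [0.612, 0.289, 0.038], [0.612, 0.293, 0.021], [0.613, 0.298, -0.001], [0.611, 0.3, -0.007], [0.604, 0.296, 0.007], [0.602, 0.298, -0.002], [0.597, 0.297, 0.0], [0.58, 0.282, 0.065]]
(181, 187) [[0.62, 0.233, 0.025], [0.617, 0.234, 0.018], [0.618, 0.238, -0.001], [0.613, 0.237, 0.001], [0.611, 0.238, -0.004], [0.606, 0.237, -0.001], [0.588, 0.224, 0.062], [0.583, 0.223, 0.07], [0.58, 0.223, 0.07]]
(198, 187) [[0.625, 0.173, 0.002], [0.622, 0.173, 0.001], [0.618, 0.173, 0.002], [0.614, 0.173, 0.002], [0.61, 0.173, 0.002], [0.59, 0.16, 0.076], [0.588, 0.161, 0.07], [0.585, 0.162, 0.063], [0.594, 0.172, 0.004]]
```

View pics/crop.png

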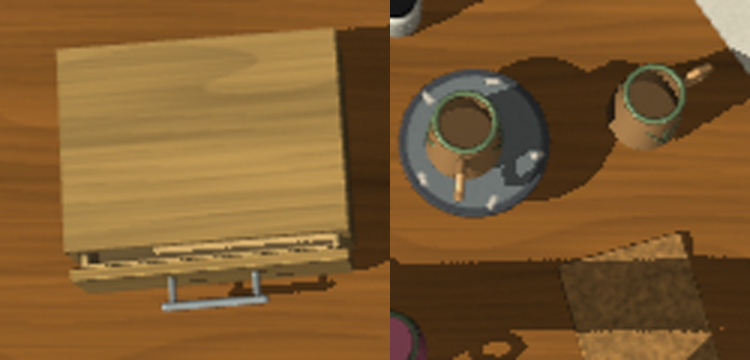

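The crop shows the handle bar from (163,307) to (267,298), so the drawer is nearly shut. The mug's handle points towards the robot, and mug_b stands to the right of the wheel.

```bash
cat >> h.py <<'E'
def go(p,ya=None,cmd=None):
    "tool units to world p, tool y at angle ya (deg, mod 180)"
    s=bot.state();R=s['eef_rot'];d=R.T@(np.array(p)-s['tool_pos'])/.4
    a=np.degrees(np.arctan2(R[1,1],R[0,1])); r=0 if ya is None else -(((ya-a)+90)%180-90)
    print(d.round(4),'roll',round(r/180,4),'max row',int(np.ceil(max(np.linalg.norm(d)*8,abs(r)/8.59))))
E
python3 -c "
from h import *
go([.40,.41,.25],5.2)"
```

```text
[-0.7094 -0.4436 -0.0686] roll 0.39 max row 9
```

Call:
move_arm(
  plan=[
    [[-0.71, -0.444, -0.069], 0.39],
    [[-0.71, -0.444, -0.069], 0.39],
    [[-0.71, -0.444, -0.069], 0.39],
    [[-0.71, -0.444, -0.069], 0.39],
    [[-0.71, -0.444, -0.069], 0.39],
    [[-0.71, -0.444, -0.069], 0.39],
    [[-0.71, -0.444, -0.069], 0.39],
    [[-0.71, -0.444, -0.069], 0.39],
    [[-0.71, -0.444, -0.069], 0.39],
    [[-0.71, -0.444, -0.069], 0.39],
    [[-0.71, -0.444, -0.069], 0.39],
  ],
)

```text
time_s: 1.7
tool_pos: [0.399, 0.4109, 0.25]
eef_rot: [[-0.095, 0.995, -0.001], [0.995, 0.095, 0.0], [0.0, -0.001, -1.0]]
wrist_force: [0.1, -0.7, 0.3]
opening: 0.0869
gripper_force: 0.0
```

```bash
python3 -c "
from h import *
go([.545,.222,.22],5.2)"
```

```text
[-0.505   0.3183  0.0747] roll 0.0015 max row 5
```

Closing the fingers to about 26 mm on the way (claw -0.4).

Call:
move_arm(
  plan=[
    [[-0.505, 0.318, 0.075], 0.0015],
    [[-0.505, 0.318, 0.075], 0.0015],
    [[-0.505, 0.318, 0.075], 0.0015],
    [[-0.505, 0.318, 0.075], 0.0015],
    [[-0.505, 0.318, 0.075], 0.0015],
    [[-0.505, 0.318, 0.075], 0.0015],
    [[-0.505, 0.318, 0.075], 0.0015],
    [[-0.505, 0.318, 0.075], 0.0015],
  ],
  claw=-0.4,
)

```text
time_s: 2.5
tool_pos: [0.5442, 0.2224, 0.22]
eef_rot: [[-0.09, 0.996, -0.001], [0.996, 0.09, 0.001], [0.001, -0.001, -1.0]]
wrist_force: [-0.2, 0.1, 0.6]
opening: 0.0312
gripper_force: 0.0
```

Run:
```python
from h import *
im,d,c=grab('wrist','w1');W=cloud(d,c)
print(find('wrist','chest_drawer0_handle',c),bot.state()['opening'])
x,y,z=W[...,0],W[...,1],W[...,2]
m=(z>.058)&(z<.078)&(x>.54)&(x<.605)&(y>.13)&(y<.32)
P=W[m];print(len(P))
for yy in np.arange(.15,.3,.015):
    q=P[abs(P[:,1]-yy)<.004]
    if len(q): print(yy.round(3),np.median(q,0).round(4),q[:,0].min().round(3),q[:,0].max().round(3))
print('panel',[ (yy,np.nanmin(W[(abs(y-yy)<.004)&(z>.078)&(z<.093)&(x>.59)&(x<.7)][:,0]).round(4)) for yy in (.15,.2,.25,.3) if ((abs(y-yy)<.004)&(z>.078)&(z<.093)&(x>.59)&(x<.7)).any()])
```

```text
[(0.86, array([0.612, 0.287, 0.068]))] 0.028175182122772896
1371
0.18 [0.6021 0.1789 0.0659] 0.58 0.604
0.195 [0.5832 0.1949 0.0683] 0.579 0.589
0.21 [0.5819 0.2099 0.0681] 0.577 0.588
0.225 [0.5802 0.2251 0.0683] 0.575 0.586
0.24 [0.5796 0.24   0.0681] 0.575 0.586
0.255 [0.5778 0.2551 0.0684] 0.573 0.583
0.27 [0.5773 0.2706 0.0682] 0.571 0.592
0.285 [0.576  0.2843 0.068 ] 0.571 0.604
panel [(0.2, np.float64(0.6182)), (0.25, np.float64(0.6137)), (0.3, np.float64(0.6087))]
```

View pics/w1.png

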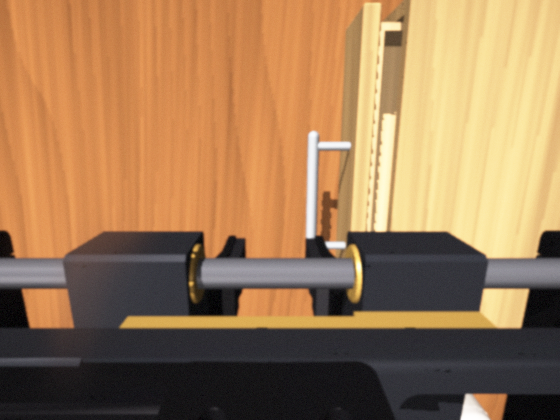

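The handle bar shows at (313,190), with the panel to the right of it. Going down over the bar.

Call:
move_arm(
  plan=[
    [[-0.002, 0.092, 0.0], 0],
    [[-0.002, 0.092, 0.1], 0],
    [[-0.002, 0.092, 0.2], 0],
    [[-0.002, 0.092, 0.3], 0],
    [[-0.002, 0.092, 0.35], 0],
    [[-0.002, 0.092, 0.4], 0],
    [[-0.002, 0.092, 0.425], 0],
    [[-0.002, 0.092, 0.425], 0],
    [[-0.002, 0.092, 0.425], 0],
  ],
)

```text
time_s: 3.5
tool_pos: [0.5823, 0.2234, 0.0509]
eef_rot: [[-0.087, 0.996, 0.001], [0.996, 0.087, 0.001], [0.001, 0.001, -1.0]]
wrist_force: [0.5, 0.6, 0.1]
opening: 0.026
gripper_force: 0.0
```

Call:
move_arm(
  plan=[
    [[0, 0, 0], 0],
    [[0, 0, 0], 0],
    [[0, 0, 0], 0],
    [[0, 0, 0], 0],
    [[0, 0, 0], 0],
  ],
  claw=-1,
  force=30,
)

```text
time_s: 4.0
tool_pos: [0.5823, 0.2228, 0.0509]
eef_rot: [[-0.086, 0.996, 0.001], [0.996, 0.086, 0.001], [0.001, 0.001, -1.0]]
wrist_force: [-1.8, -0.2, 5.5]
opening: 0.0099
gripper_force: 30.0
```

Call:
move_arm(
  plan=[
    [[0, -0.04, 0], 0],
    [[0, -0.08, 0], 0],
    [[0, -0.12, 0], 0],
    [[0, -0.16, 0], 0],
    [[0, -0.2, 0], 0],
    [[0, -0.24, 0], 0],
    [[0, -0.28, 0], 0],
    [[0, -0.32, 0], 0],
    [[0, -0.36, 0], 0],
    [[0, -0.38, 0], 0],
    [[0, -0.4, 0], 0],
    [[0, -0.4, 0], 0],
  ],
)

```text
time_s: 5.2
tool_pos: [0.4222, 0.208, 0.0508]
eef_rot: [[-0.086, 0.996, 0.0], [0.996, 0.086, -0.0], [-0.0, 0.0, -1.0]]
wrist_force: [-0.4, -2.9, 7.4]
opening: 0.0098
gripper_force: 30.0
```

Call:
move_arm(
  plan=[
    [[0, -0.015, 0], 0],
    [[0, -0.03, 0], 0],
    [[0, -0.035, 0], 0],
    [[0, -0.035, 0], 0],
  ],
)

```text
time_s: 5.6
tool_pos: [0.4105, 0.207, 0.0509]
eef_rot: [[-0.085, 0.996, 0.004], [0.996, 0.085, 0.001], [0.0, 0.004, -1.0]]
wrist_force: [3.3, -3.5, 4.5]
opening: 0.01
gripper_force: 30.0
```

Call:
move_arm(
  plan=[
    [[0, -0.015, 0], 0],
    [[0, -0.025, 0], 0],
    [[0, -0.025, 0], 0],
  ],
)

```text
time_s: 5.9
tool_pos: [0.4106, 0.207, 0.0511]
eef_rot: [[-0.083, 0.996, 0.025], [0.997, 0.083, 0.004], [0.002, 0.025, -1.0]]
wrist_force: [26.2, -2.2, -23.5]
opening: 0.0103
gripper_force: 30.0
```

Force 26 N at the stop. I'll relax, release, and lift.

Call:
move_arm(
  plan=[
    [[0, 0.03, 0], 0],
    [[0, 0.03, 0], 0],
    [[0, 0.03, 0], 0],
  ],
)

```text
time_s: 6.2
tool_pos: [0.4123, 0.2071, 0.0508]
eef_rot: [[-0.085, 0.996, 0.003], [0.996, 0.085, 0.0], [-0.0, 0.003, -1.0]]
wrist_force: [1.5, -3.9, 8.2]
opening: 0.01
gripper_force: 30.0
```

Call:
move_arm(
  plan=[
    [[0, 0, 0], 0],
    [[0, 0, 0], 0],
    [[0, 0, 0], 0],
    [[0, 0, 0], 0],
    [[0, 0, -0.1], 0],
    [[0, 0, -0.2], 0],
    [[0, 0, -0.3], 0],
    [[0, 0, -0.4], 0],
    [[0, 0, -0.5], 0],
    [[0, 0, -0.5], 0],
    [[0, 0, -0.5], 0],
  ],
  claw=-0.4,
)

```text
time_s: 7.3
tool_pos: [0.4104, 0.208, 0.2505]
eef_rot: [[-0.086, 0.996, 0.001], [0.996, 0.086, 0.001], [0.001, 0.001, -1.0]]
wrist_force: [-0.2, -0.7, -0.5]
opening: 0.0261
gripper_force: 0.0
```

Run:
```python
from h import *
for n in ['wrist','top']:
    im,d,c=grab(n,n+'2');W=cloud(d,c);np.save(n+'2.npy',W)
    for t in ['thermometer','thermometer_grip','chest_drawer0_handle']: print(n,t,find(n,t,c))
a=cv2.imread('pics/top2.png')[90:240,100:270]; b=cv2.imread('pics/wrist2.png')
cv2.imwrite('pics/c2.png',np.hstack([cv2.resize(a,(476,420)),cv2.resize(b,(320,420))]))
```

```text
wrist thermometer [(0.7, array([0.541, 0.237, 0.055])), (0.27, array([0.57 , 0.292, 0.02 ]))]
wrist thermometer_grip [(0.84, array([0.539, 0.239, 0.059]))]
wrist chest_drawer0_handle [(0.63, array([0.57 , 0.287, 0.023]))]
top thermometer [(0.86, array([0.562, 0.205, 0.055]))]
top thermometer_grip [(0.73, array([0.562, 0.208, 0.055]))]
top chest_drawer0_handle [(0.62, array([0.588, 0.17 , 0.021])), (0.36, array([ 0.631, -0.147,  0.131]))]
```

View pics/c2.png

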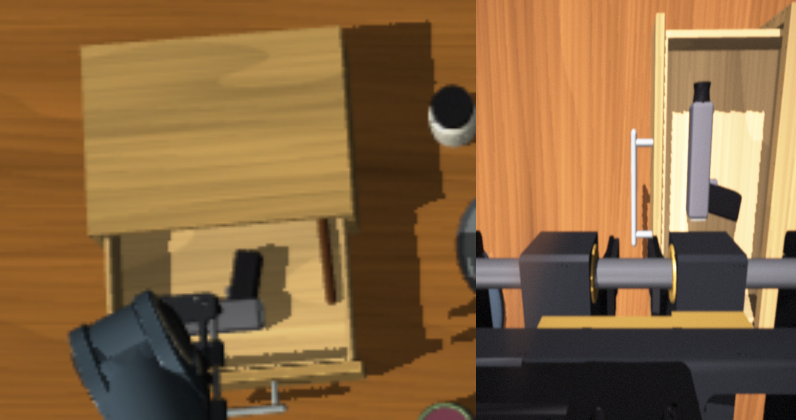

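The wrist view shows the thermometer's barrel from (700,95) to (698,215), nose up (left), and the grip pointing back. Fitting the barrel's top next.

Run:
```python
from h import *
for n in ['wrist','top']:
    W=np.load(n+'2.npy');x,y,z=W[...,0],W[...,1],W[...,2]
    m=(z>.046)&(z<.066)&(x>.48)&(x<.61)&(y>.1)&(y<.33)
    P=W[m];print(n,len(P),np.median(P[:,2]))
    for yy in np.arange(.13,.32,.01):
        q=P[abs(P[:,1]-yy)<.003]
        if len(q): print(yy.round(3),len(q),q[:,0].min().round(4),q[:,0].max().round(4),np.median(q[:,2]).round(4))
```

```text
wrist 6021 0.05508027270227894
0.18 18 0.5291 0.5442 0.0511
0.19 266 0.5228 0.6098 0.0547
0.2 406 0.5219 0.6099 0.0544
0.21 421 0.5211 0.6098 0.0545
0.22 429 0.5203 0.6099 0.0542
0.23 197 0.5195 0.5749 0.0557
0.24 195 0.5185 0.557 0.0558
0.25 204 0.5171 0.5563 0.0557
0.26 206 0.5161 0.5551 0.0558
0.27 213 0.5154 0.5544 0.0557
0.28 213 0.5143 0.5531 0.0556
0.29 222 0.5134 0.5522 0.0557
0.3 227 0.5121 0.5512 0.0556
0.31 189 0.5134 0.5502 0.0542
top 296 0.05509105520385915
0.18 5 0.5317 0.546 0.0539
0.19 30 0.5274 0.6096 0.0544
0.2 35 0.5267 0.6098 0.0556
0.21 37 0.5261 0.6095 0.0554
0.22 32 0.5266 0.6099 0.0532
0.23 20 0.5201 0.5608 0.0553
0.25 3 0.5223 0.5314 0.0554
0.26 1 0.526 0.526 0.0579
0.27 10 0.5193 0.53 0.0551
0.28 3 0.523 0.5303 0.0537
```

```bash
python3 -c "
from h import *
go([.534,.2775,.2505],5.8)"
```

```text
[ 0.1478  0.3233 -0.0034] roll -0.0049 max row 3
```

Call:
move_arm(
  plan=[
    [[0.148, 0.323, 0], -0.005],
    [[0.148, 0.323, 0], -0.005],
    [[0.148, 0.323, 0], -0.005],
    [[0.148, 0.323, 0.0], -0.005],
    [[0.148, 0.323, 0.1], -0.005],
    [[0.148, 0.323, 0.2], -0.005],
    [[0.148, 0.323, 0.3], -0.005],
    [[0.148, 0.323, 0.4], -0.005],
    [[0.148, 0.323, 0.48], -0.005],
    [[0.148, 0.323, 0.52], -0.005],
    [[0.148, 0.323, 0.541], -0.005],
    [[0.148, 0.323, 0.541], -0.005],
  ],
  claw=0.45,
)

```text
time_s: 8.9
tool_pos: [0.534, 0.2777, 0.0335]
eef_rot: [[-0.102, 0.995, -0.001], [0.995, 0.102, -0.0], [-0.0, -0.001, -1.0]]
wrist_force: [-0.2, -0.5, 0.1]
opening: 0.063
gripper_force: 0.0
```

Call:
move_arm(
  plan=[
    [[0, 0, 0], 0],
    [[0, 0, 0], 0],
    [[0, 0, 0], 0],
    [[0, 0, 0], 0],
    [[0, 0, 0], 0],
    [[0, 0, 0], 0],
  ],
  claw=-1,
  force=30,
)

```text
time_s: 9.5
tool_pos: [0.5349, 0.2783, 0.0347]
eef_rot: [[-0.102, 0.995, 0.002], [0.995, 0.102, 0.001], [0.001, 0.002, -1.0]]
wrist_force: [0.5, -0.4, 6.8]
opening: 0.04
gripper_force: 30.0
```

Call:
move_arm(
  plan=[
    [[0, 0, -0.03], 0],
    [[0, 0, -0.1], 0],
    [[0, 0, -0.18], 0],
    [[0, 0, -0.26], 0],
    [[0, 0, -0.34], 0],
    [[0, 0, -0.42], 0],
    [[0, 0, -0.5], 0],
    [[0, 0, -0.55], 0],
    [[0, 0, -0.55], 0],
    [[0, 0, -0.55], 0],
  ],
)

```text
time_s: 10.5
tool_pos: [0.5334, 0.2774, 0.253]
eef_rot: [[-0.102, 0.995, -0.001], [0.995, 0.102, -0.0], [-0.0, -0.001, -1.0]]
wrist_force: [0.3, -0.0, -2.4]
opening: 0.0399
gripper_force: 30.0
```

Run:
```python
from h import *
# mug axis: body points below rim, by circle fit with cone radius from both cameras; exclude handle
from scipy.optimize import least_squares
W=np.concatenate([np.load(n+'.npy').reshape(-1,3) for n in ('scene','top')])
m=(W[:,2]>.09)&(W[:,2]<.178)&(np.hypot(W[:,0]-.63,W[:,1]+.15)<.08)&(W[:,0]>.595);P=W[m]
f=lambda c:np.hypot(P[:,0]-c[0],P[:,1]-c[1])-(.047-.11*(P[:,2]-.081))
r=least_squares(f,[.63,-.15],loss='soft_l1',f_scale=.003);print(len(P),r.x,np.median(abs(r.fun)))
c=r.x
for h in (45,55,35):
    t=np.radians(h);u=np.array([np.cos(t),np.sin(t)]);print(h,c-u*.225)
print(bot.state()['gripper_force'],bot.state()['tool_pos'])
```

```text
1624 [ 0.63040104 -0.14960894] 0.001668033918264384
45 [ 0.47130202 -0.30870797]
55 [ 0.50134634 -0.33391815]
35 [ 0.44609183 -0.27866364]
29.997781271813437 [0.53335847 0.27744179 0.25300634]
```

```bash
python3 -c "
from h import *
go([.51,-.04,.253],-20)"
```

```text
[-7.836e-01 -1.387e-01  5.000e-04] roll 0.1435 max row 7
```

Call:
move_arm(
  plan=[
    [[-0.05, -0.01, 0], 0.01],
    [[-0.15, -0.027, 0], 0.03],
    [[-0.25, -0.045, 0], 0.05],
    [[-0.35, -0.062, 0], 0.07],
    [[-0.45, -0.08, 0], 0.085],
    [[-0.55, -0.097, 0], 0.1],
    [[-0.65, -0.115, 0], 0.12],
    [[-0.73, -0.13, 0], 0.135],
    [[-0.78, -0.139, 0], 0.1435],
    [[-0.78, -0.139, 0], 0.1435],
  ],
)

```text
time_s: 11.5
tool_pos: [0.509, -0.0421, 0.2529]
eef_rot: [[0.349, 0.937, -0.002], [0.937, -0.349, -0.001], [-0.002, -0.002, -1.0]]
wrist_force: [-0.1, -0.4, -1.6]
opening: 0.0401
gripper_force: 30.0
```

```bash
python3 -c "
from h import *
print(bot.state()['opening'])
go([.4713,-.3087,.253],-45);go([.4713,-.3087,.126],-45)"
```

```text
0.040128378817054416
[-6.575e-01  1.439e-01  6.000e-04] roll 0.1367 max row 6
[-0.657   0.1444  0.3181] roll 0.1367 max row 6
```

Call:
move_arm(
  plan=[
    [[-0.08, 0.02, 0], 0.02],
    [[-0.18, 0.04, 0], 0.04],
    [[-0.28, 0.06, 0], 0.06],
    [[-0.38, 0.085, 0], 0.08],
    [[-0.48, 0.107, 0], 0.1],
    [[-0.58, 0.13, 0], 0.12],
    [[-0.64, 0.143, 0.02], 0.135],
    [[-0.657, 0.144, 0.1], 0.137],
    [[-0.657, 0.144, 0.18], 0.137],
    [[-0.657, 0.144, 0.26], 0.137],
    [[-0.657, 0.144, 0.3], 0.137],
    [[-0.657, 0.144, 0.318], 0.137],
  ],
)

```text
time_s: 12.7
tool_pos: [0.4745, -0.3032, 0.1244]
eef_rot: [[0.702, 0.712, -0.003], [0.712, -0.702, 0.002], [-0.001, -0.004, -1.0]]
wrist_force: [0.0, 0.6, -2.3]
opening: 0.04
gripper_force: 30.0
```

Run:
```python
from h import *
im,d,c=grab('scene','s3');np.save('s3.npy',cloud(d,c))
im,d,c=grab('wrist','w3');W=cloud(d,c);np.save('w3.npy',W)
print(find('wrist','thermometer',c),find('wrist','thermometer_nose',c),find('wrist','mug',c))
s=bot.state();print(s['tool_pos'],s['eef_rot'].round(3),s['opening'])
cv2.imwrite('pics/c3.png',np.hstack([cv2.resize(cv2.imread('pics/s3.png')[130:330,60:340],(420,300)),cv2.resize(cv2.imread('pics/w3.png'),(380,300))]))
```

```text
[(0.92, array([ 0.493, -0.286,  0.146]))] [(0.66, array([ 0.491, -0.291,  0.148]))] [(0.86, array([ 0.417, -0.094,  0.023])), (0.81, array([ 0.562, -0.53 ,  0.017])), (0.57, array([ 0.66 , -0.353,  0.047]))]
[ 0.47580686 -0.30539821  0.12786464] [[ 0.703  0.712  0.002]
 [ 0.712 -0.703 -0.001]
 [ 0.001  0.003 -1.   ]] 0.03983518585312271
```

View pics/c3.png

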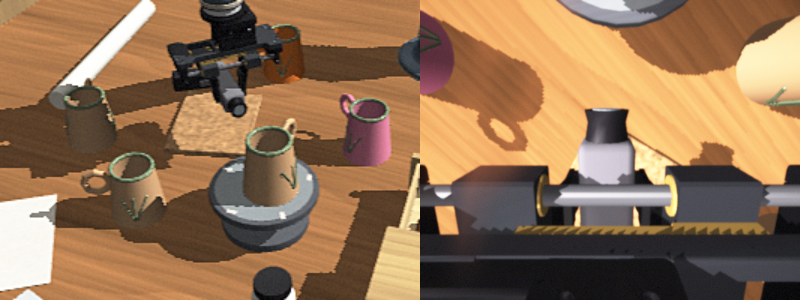

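The thermometer is level in the fingers, with its nose pointing at the mug on the wheel (scene crop (238,105) towards (270,165)). Checking the barrel line and pitch from the depth while it holds.

Run:
```python
from h import *
W=np.load('w3.npy');s=bot.state();t=s['tool_pos'];R=s['eef_rot']
L=(W.reshape(-1,3)-t)@R
m=(L[:,0]>.012)&(L[:,0]<.07)&(abs(L[:,1])<.03)&(L[:,2]>-.04)&(L[:,2]<.01);P=L[m]
for a in np.arange(.014,.066,.006):
    q=P[abs(P[:,0]-a)<.003]
    if len(q):print(a.round(3),len(q),q[:,1].min().round(4),q[:,1].max().round(4),np.median(q[:,2]).round(4))
print('mug in tool',R.T@(np.array([.6304,-.1496,.1305])-t))
```

```text
0.014 919 -0.03 0.0272 -0.0208
0.02 1036 -0.0215 0.018 -0.0207
0.026 1080 -0.0219 0.0181 -0.0208
0.032 1243 -0.0217 0.0176 -0.0192
0.038 830 -0.0171 0.0135 -0.0174
0.044 792 -0.016 0.0124 -0.0165
0.05 770 -0.0167 0.013 -0.0167
0.056 534 -0.0174 0.0135 -0.0137
mug in tool [ 0.21948335  0.00052578 -0.00241794]
```

Call:
move_arm(
  plan=[
    [[0, 0, 0], 0],
    [[0, 0, 0], 0],
    [[0, 0, 0], 0],
    [[0, 0, 0], 0],
    [[0, 0, 0], 0],
    [[0, 0, 0], 0],
    [[0, 0, 0], 0],
    [[0, 0, 0], 0],
    [[0, 0, 0], 0],
    [[0, 0, 0], 0],
    [[0, 0, 0], 0],
    [[0, 0, 0], 0],
  ],
)

```text
time_s: 14.15
tool_pos: [0.4748, -0.3048, 0.1265]
eef_rot: [[0.703, 0.711, -0.0], [0.711, -0.703, 0.0], [0.0, -0.0, -1.0]]
wrist_force: [0.2, 0.6, -2.9]
opening: 0.0398
gripper_force: 30.0
```

Offsets are about 2 mm, the barrel is level, and the nose is about 165 mm from the mug's middle. Holding on.

Call:
move_arm(
  plan=[
    [[0, 0, 0], 0],
    [[0, 0, 0], 0],
    [[0, 0, 0], 0],
    [[0, 0, 0], 0],
    [[0, 0, 0], 0],
    [[0, 0, 0], 0],
    [[0, 0, 0], 0],
    [[0, 0, 0], 0],
    [[0, 0, 0], 0],
    [[0, 0, 0], 0],
    [[0, 0, 0], 0],
    [[0, 0, 0], 0],
  ],
)

```text
time_s: 15.35
tool_pos: [0.4748, -0.3049, 0.1265]
eef_rot: [[0.703, 0.711, -0.0], [0.711, -0.703, 0.0], [0.0, -0.0, -1.0]]
wrist_force: [0.0, -0.3, -2.2]
opening: 0.0401
gripper_force: 30.0
```

Call:
move_arm(
  plan=[
    [[0, 0, 0], 0],
    [[0, 0, 0], 0],
    [[0, 0, 0], 0],
    [[0, 0, 0], 0],
    [[0, 0, 0], 0],
    [[0, 0, 0], 0],
    [[0, 0, 0], 0],
    [[0, 0, 0], 0],
    [[0, 0, 0], 0],
    [[0, 0, 0], 0],
    [[0, 0, 0], 0],
    [[0, 0, 0], 0],
  ],
)

```text
time_s: 16.55
tool_pos: [0.4748, -0.3049, 0.1265]
eef_rot: [[0.703, 0.711, -0.0], [0.711, -0.703, 0.0], [0.0, -0.0, -1.0]]
wrist_force: [-0.0, -0.0, -2.0]
opening: 0.0398
gripper_force: 30.0
```

Run:
```python
from h import *
# board: rect from scene cloud at start, colour-checked
W=np.load('scene.npy');z=W[...,2]
m=(z>.009)&(z<.017)&(abs(W[...,0]-.43)<.16)&(abs(W[...,1]+.37)<.13)
m=cv2.morphologyEx(m.astype(np.uint8),cv2.MORPH_OPEN,np.ones((3,3)))>0
P=W[m];r=cv2.minAreaRect(P[:,:2].astype(np.float32)*1000);print(r,np.median(P[:,2]))
print(cv2.boxPoints(r).round(0).tolist())
c=np.array(r[0])/1000
g=c+.015*np.array([.703,.711]);print(g)
go([g[0],g[1],.033]);
```

```text
((417.9621887207031, -370.8748779296875), (207.27415466308594, 160.41156005859375), 15.146933555603027) 0.013053995755057834
[[297.0, -321.0], [339.0, -475.0], [539.0, -421.0], [497.0, -266.0]]
[ 0.42850719 -0.36020988]
[-0.1797  0.015   0.2337] roll 0.0 max row 3
```

Call:
move_arm(
  plan=[
    [[-0.06, 0.005, 0.0], 0],
    [[-0.12, 0.01, 0.0], 0],
    [[-0.16, 0.015, 0.03], 0],
    [[-0.18, 0.015, 0.08], 0],
    [[-0.18, 0.015, 0.13], 0],
    [[-0.18, 0.015, 0.17], 0],
    [[-0.18, 0.015, 0.2], 0],
    [[-0.18, 0.015, 0.22], 0],
    [[-0.18, 0.015, 0.23], 0],
    [[-0.18, 0.015, 0.238], 0],
    [[-0.18, 0.015, 0.244], 0],
    [[-0.18, 0.015, 0.244], 0],
  ],
)

```text
time_s: 17.75
tool_pos: [0.4286, -0.3603, 0.029]
eef_rot: [[0.703, 0.711, 0.0], [0.711, -0.703, -0.0], [0.0, 0.0, -1.0]]
wrist_force: [0.5, 0.1, -2.3]
opening: 0.0401
gripper_force: 30.0
```

Call:
move_arm(
  plan=[
    [[0, 0, 0.002], 0],
    [[0, 0, 0.004], 0],
    [[0, 0, 0.006], 0],
    [[0, 0, 0.007], 0],
    [[0, 0, 0.007], 0],
  ],
)

```text
time_s: 18.25
tool_pos: [0.4284, -0.3602, 0.026]
eef_rot: [[0.703, 0.711, -0.0], [0.711, -0.703, 0.0], [0.0, -0.0, -1.0]]
wrist_force: [-0.3, 0.9, -1.8]
opening: 0.0397
gripper_force: 30.0
```

Call:
move_arm(
  plan=[
    [[0, 0, 0.001], 0],
    [[0, 0, 0.002], 0],
    [[0, 0, 0.003], 0],
    [[0, 0, 0.004], 0],
    [[0, 0, 0.004], 0],
  ],
)

```text
time_s: 18.75
tool_pos: [0.4285, -0.3603, 0.0248]
eef_rot: [[0.703, 0.711, 0.0], [0.711, -0.703, 0.0], [0.0, -0.0, -1.0]]
wrist_force: [-0.3, 1.0, 1.9]
opening: 0.0399
gripper_force: 30.0
```

Contact made (the force turned from -2 to +1.9 N). Releasing and lifting.

Call:
move_arm(
  plan=[
    [[0, 0, 0], 0],
    [[0, 0, 0], 0],
    [[0, 0, 0], 0],
    [[0, 0, 0], 0],
    [[0, 0, 0], 0],
    [[0, 0, -0.03], 0],
    [[0, 0, -0.1], 0],
    [[0, 0, -0.2], 0],
    [[0, 0, -0.3], 0],
    [[0, 0, -0.4], 0],
    [[0, 0, -0.5], 0],
    [[0, 0, -0.5], 0],
  ],
  claw=0.5,
)

```text
time_s: 19.95
tool_pos: [0.4304, -0.3633, 0.2307]
eef_rot: [[0.703, 0.711, 0.01], [0.711, -0.703, -0.006], [0.003, 0.011, -1.0]]
wrist_force: [0.7, -0.4, 0.8]
opening: 0.0651
gripper_force: 0.0
```

Run:
```python
from h import *
im,d,c=grab('scene','s4');W=cloud(d,c)
print(find('scene','thermometer',c),find('scene','mug',c))
im,d,c=grab('wrist','w4');print(find('wrist','thermometer',c))
cv2.imwrite('pics/c4.png',np.hstack([cv2.resize(cv2.imread('pics/s4.png'),(440,330)),cv2.resize(cv2.imread('pics/w4.png'),(350,330))]))
```

```text
[(0.96, array([ 0.423, -0.396,  0.046]))] [(0.97, array([ 0.213, -0.317,  0.065])), (0.95, array([ 0.419, -0.058,  0.065])), (0.91, array([ 0.568, -0.553,  0.063])), (0.86, array([ 0.716, -0.372,  0.068])), (0.82, array([ 0.659, -0.139,  0.145]))]
[(0.83, array([ 0.418, -0.377,  0.048]))]
```

View pics/c4.png

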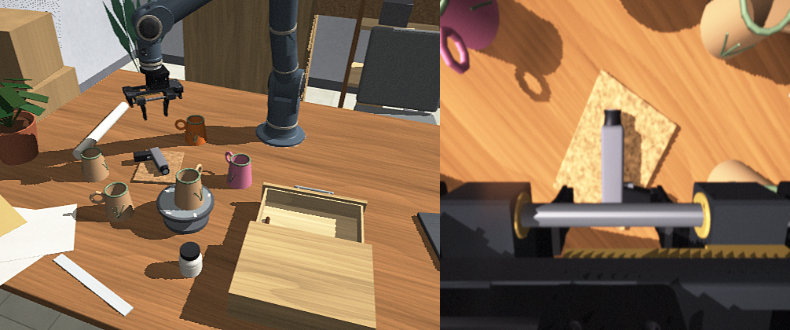

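The thermometer lies flat on the board (scene (153,160)), the drawer is open at (312,215), and the mugs are where they were. Handing in.

```bash
python3 -c "
from cell import bot
print(bot.finish_job())"
```

```text
the job is handed in; nothing more can be done
None
```

I handed the job in at about 20 s of the 69 s allowed (no verdict returned): the drawer is open at its stop, the thermometer was aimed at the wheel mug's middle for over 2 s with its nose about 12 cm from the wall, it now lies flat near the middle of the cork board, and all three mugs stand where they were.

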